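# Dig the mains transformer out of the tote and stand it in the power-supply chassis

### The job

The mains transformer with the yellow coil covers lies in the black tote, under the heat sink and the fader panel: take those two off it and lay them flat in the empty end of the same tote (one on top of the other is fine). Then lift out the transformer and lower it gently onto the grey pad in the open aluminium chassis, upright, wholly on the pad and square, with the two bare ends of its steel core facing the chassis's side walls. Drop nothing, and leave the capacitor in the tote and the things around on the bench as they are.

Things in the scene. Friction and masses are not known exactly. Their poses are not given: they have to be found in the camera images.
- tote: Black open plastic tote, fixed to the bench: outer size 200 (its x) by 300 (its y) by 75 mm high (z up), walls and floor 4 mm thick. Origin: centre of the underside, on the bench. Everything it holds lies at its +y end; its -y end (inner floor from y = -146 to about +10 mm) is empty.
- transformer: Mains transformer, 0.4-0.6 kg, 57 (x) by 66 (y) by 48 mm (z up); origin: centre of the underside. Grey steel core 30 (x) by 66 (y) by 48, its bare ends at +-y; yellow coil covers 44 wide (y), at heights 3 to 45, make 57 in x. It stands in the tote, one cover 1 to 6 mm from a long wall (-x or +x, it varies), so there it can be gripped only by its core ends, with 35 mm of free floor beyond each.
- capacitor: Blue box-shaped film capacitor, 50 (x) by 57 (y) by 48 mm (z up), 0.17 kg, standing in the tote at the other long wall, facing the transformer. Origin: centre of the underside. Stays in the tote.
- panel: Flat aluminium fader panel with six black slots, 160 (x) by 68 (y) by 4 mm (z up), 0.12 kg. Origin: centre of the underside. At the start it lies like a bridge on the tops of transformer and capacitor, across the tote (its x along the tote's x), its underside 52 mm above the bench.
- heatsink: Grey finned aluminium heat sink, 60 (x) by 110 (y) by 25 mm (z up, fins up and running along y, outer fins form the two long sides), 0.16-0.25 kg. Origin: centre of the underside. At the start it lies on the panel, its y roughly along the tote's y.
- chassis: Open U-shaped aluminium chassis, fixed: 240 long (x), 82 wide (y), 2 mm floor, two side walls 60 high, 78 mm apart inside, open ends. A rectifier board, parts up to 50 mm high, fills x = +31 to +117 mm. Origin: centre of the underside, on the bench. The walls leave finger room only at the transformer's yellow covers: put it down on the bench between tote and chassis to change the grip.
- seat (a point): Centre of the upper face of the grey insulating pad in the chassis, where the transformer belongs: at x = -40 mm, y = 0, 3.5 mm above the bench in the chassis frame, same axes as the chassis. The pad is 72 (x) by 78 mm (y), stuck down. The transformer stands here with its y along the chassis's y, either way round.
- flux_bottle: Red flux bottle with a thin orange nozzle, 48 mm diameter, 127 mm high, standing on the bench. Origin: centre of the underside. Leave alone.
- solder_reel: Reel of solder, 66 mm diameter, 48 mm high, standing on a flange. Origin: centre of the underside. Leave alone.
- screwdriver: Red-handled screwdriver lying on the bench, 190 mm long along its x, handle to -x. Origin: on the bench beneath it. Leave alone.
- brush: Cleaning brush lying on the bench, 170 mm long along its x, handle to -x. Origin: on the bench beneath it. Leave alone.
- cleaner_bottle: White bottle with a blue cap, 56 mm diameter, 120 mm high, standing. Origin: centre of the underside. Leave alone.

How it is judged (in metres and radians):
On the way, in this order (a step that is already met when the one before it is completed fails the run):
1. the heat sink and the panel are off the transformer and lie flat in the tote, let go; the transformer is still in the tote (x of heatsink in the frame of tote between -0.096 and 0.096 m and y of heatsink in the frame of tote between -0.146 and 0.146 m and z of each of heatsink, panel in the frame of tote below 0.04 m and angle between each of heatsink, panel's own z axis and vertical below 0.15 rad and linear speed of each of heatsink, panel below 0.03 m/s and x of panel in the frame of tote between -0.096 and 0.096 m and y of panel in the frame of tote between -0.146 and 0.146 m and contact force between the fingers and heatsink below 0.3 N and contact force between the fingers and panel below 0.3 N and x of transformer in the frame of tote between -0.096 and 0.096 m and y of transformer in the frame of tote between -0.146 and 0.146 m and z of transformer in the frame of tote below 0.03 m), for 0.2 s.
2. the transformer stands on the grey pad in the chassis, upright and square, let go (x of transformer in the frame of seat between -0.0075 and 0.0075 m and y of transformer in the frame of seat between -0.008 and 0.008 m and z of transformer in the frame of seat between -0.004 and 0.004 m and angle between the y axis of transformer and the y axis of chassis, either way round below 0.12 rad and angle between transformer's own z axis and vertical below 0.06 rad and linear speed of transformer below 0.02 m/s and contact force between the fingers and transformer below 0.3 N), for 0.2 s.
At the end, for the whole second after the job is handed in: Transformer at rest on the pad: within 7.5 mm along and 8 mm across, on it within 4 mm, upright (0.06 rad), core ends to the side walls (0.12 rad). Heat sink and panel at rest in the tote, flat (0.15 rad), underside below 40 mm; capacitor upright on the tote's floor (x of transformer in the frame of seat between -0.0075 and 0.0075 m and y of transformer in the frame of seat between -0.008 and 0.008 m and z of transformer in the frame of seat between -0.004 and 0.004 m and angle between the y axis of transformer and the y axis of chassis, either way round below 0.12 rad and angle between transformer's own z axis and vertical below 0.06 rad and linear speed of transformer below 0.02 m/s and x of heatsink in the frame of tote between -0.096 and 0.096 m and y of heatsink in the frame of tote between -0.146 and 0.146 m and z of each of heatsink, panel in the frame of tote below 0.04 m and angle between each of heatsink, panel's own z axis and vertical below 0.15 rad and linear speed of each of heatsink, panel below 0.03 m/s and x of panel in the frame of tote between -0.096 and 0.096 m and y of panel in the frame of tote between -0.146 and 0.146 m and x of capacitor in the frame of tote between -0.096 and 0.096 m and y of capacitor in the frame of tote between -0.146 and 0.146 m and z of capacitor in the frame of tote below 0.02 m and angle between capacitor's own z axis and vertical below 0.1 rad); the robot touches nothing.
It fails at once if the transformer is dropped (falls freely more than about 5 mm) (linear speed of transformer above 0.32 m/s and contact force between each of the arm, the fingers and transformer below 0.2 N).
It fails at once if the heat sink or the panel is dropped (falls freely more than about 15 mm) ((linear speed of heatsink above 0.55 m/s and contact force between each of the arm, the fingers and heatsink below 0.2 N) or (linear speed of panel above 0.55 m/s and contact force between each of the arm, the fingers and panel below 0.2 N)).
It fails at once if the capacitor is pushed or lifted more than 30 mm from its place (distance of capacitor from where it was at the start of the episode above 0.03 m).
It fails at once if a bottle, the reel, the screwdriver or the brush is moved more than 30 mm (distance of any of flux_bottle, solder_reel, screwdriver, brush, cleaner_bottle from where it was at the start of the episode above 0.03 m).
It also fails if it takes over 64 s, if anything falls off the work surface, if the arm or the gripper's body presses on something with over 40 N, if the wrist force passes 120 N, or if a joint passes its speed limit or range.

### The arm

A 6-joint arm with a two-finger parallel gripper is mounted at the origin on the work surface. World frame = base frame: x ahead of the robot, y to its left, z up, the work surface at z = 0. Lengths are in mm, angles in rad, forces in N, time in s.
With the tool pointing down it reaches from about 425 to 950 mm from the base axis. Payload 3.5 kg.
Tool frame: the origin (TCP) lies at the very end of the fingers, on their centre line; the grasp point (between the pads) lies 19 mm behind it (arm.grip_point_offset is the distance from the TCP to the grasp point, in mm); z points along the fingers, y is the line along which they close (so a half turn about z gives the same grasp; the last joint's range is limited). The gripper opens to 85 mm and grips with 20 to 120 N. Pads are 22 mm wide; open, the fingers measure 114 mm over their backs; the gripper's body (76 mm by 85 mm) begins 54 mm behind the grasp point. The pads swing forward as they close: fully open they stand 13 mm farther back than shut.
Start: joints at [1.1, 0.286, 1.577, -0, 1.279, -0.15], TCP at [212.808, 640.561, 204.525] pointing down, gripper open.
Joint ranges: [-2.77, 2.77], [-0.9, 2.22], [0.21, 2.48], [-1.53, 4.67], [0.24, 2.81], [-2.84, 2.84]. Speed limits (rad/s): [2.79, 2.79, 3.14, 3.14, 3.14, 3.14].

### API

Orientations are given as a rotation vector (axis times angle).
In Python, from plant import arm gives the robot as it stands.
- The arm moves only by the tool pendant, called as name(argument=value, ...) on one line, values as JSON. Schema: {"type":"object","properties":{"plan":{"type":"array","items":{"type":"object","properties":{"tx":{"type":"number"},"ty":{"type":"number"},"tz":{"type":"number"},"spin":{"type":"number"},"finger_gap":{"type":"number"}},"additionalProperties":false,"required":["finger_gap"]},"minItems":1,"maxItems":20},"force":{"type":"number"},"only":{"type":"string"},"quiet":{"type":"boolean"},"lines":{"type":"string"}},"required":["plan"],"additionalProperties":false}. plan is a list of rows, 1 to 20 of them, each an object with the fields tx, ty, tz (the shift in mm), spin (a turn about the tool's z in rad), finger_gap (the opening from 0.0 (shut) to 1.0 (fully open)); a field left out counts as zero (the opening has to be given); each row is the pose to reach, as a shift and turn from the pose commanded when the call began, along the tool's axes at that moment; what a row does not reach only later rows make up. A row lasts 1/10 s, in which the tool goes at most 50 mm and 0.15 rad, less where a joint would pass 70% of its speed; a pose out of reach is approached as far as the arm can. The fingers move at their own pace and stop on an object; force is the grip in N (left out, the last holds). Time passes only in rows, so rows that do not move let the fingers close. The tool returns the time, the measured TCP pose, the force, the opening and the grip force at its end. only (a regular expression) keeps the lines of the reply that match it, lines (a string "A,B") keeps lines A to B, and quiet returns only ok. Input that does not fit is refused with a message, and nothing moves.
- arm.get_obs(): the state, without advancing time (a new reading comes with each control period).
- arm.camera(name): name is "scene" or "top" or "wrist"; returns a dict with "frame" (420x560x3 uint8, blue, green, red), "range_z" (420x560 float32, mm along the optical axis (not along the pixel's ray), 0 where there is no reading), "intrinsics" (3x3 intrinsics, pixels), "origin" and "rotation" of the camera in the world. Camera axes: x right, y down, z forward; pixel columns grow to the right and rows downward; lengths in mm; the calibration is good to about 2 mm. A picture is of the moment at which its call begins.
- arm.sign_off(): hands the job in; it is judged then, once.
The state is a dict: "clock": time; "joint_positions": joint angles; "qd": joint speeds; "tau": joint torques, N m; "ee_pos": TCP position; "tool_rot": TCP orientation; "wrist_force": force on the tool from outside, world axes, zero at the start; "wrist_torque": the same for the moment, N m; "grip_width": opening from 0.0 (shut) to 1.0 (fully open); "gripper_force": force on a finger pad.
Only numpy, scipy, OpenCV 4.12 (cv2) and the standard library are available. Lean on these libraries where they do the work, as an engineer would, in place of code of your own. Each camera call takes 0.05 s, during which the arm holds its last target. There are 200 camera calls.

## Working session

There is one attempt and no reset: what is moved stays moved. The work goes in short steps, Python scripts to look and compute and a tool call to move; the robot and the scene stay as the last step left them, time stands still between calls to the robot, and variables do not carry over. Pictures are saved under pics/ and viewed, at most 12 in all, crops included, and the job is handed in when it is done.

```bash
ls; mkdir -p pics
```

Create h.py:
```python
import numpy as np, cv2
from plant import arm
def shot(cam,name=None):
    c=arm.camera(cam)
    if name: cv2.imwrite(f'pics/{name}.png',c['frame'])
    return c
def cloud(c):
    z=c['range_z'].astype(float);K=c['intrinsics']
    v,u=np.mgrid[:z.shape[0],:z.shape[1]]
    p=np.stack([(u-K[0,2])/K[0,0]*z,(v-K[1,2])/K[1,1]*z,z],-1)
    w=p@np.array(c['rotation']).T+np.array(c['origin'])
    w[z<=0]=np.nan
    return w
def rect(p):
    (c,s,a)=cv2.minAreaRect(p[:,:2].astype(np.float32)); return np.round(c,1),np.round(s,1),round(a,2)
```

Run:
```python
from h import *
o=arm.get_obs();print(o)
for n in('top','scene'):
    c=shot(n,n+'0');print(n,c['origin'],np.round(c['rotation'],3).tolist(),c['intrinsics'])
    np.savez(f'{n}0.npz',w=cloud(c),f=c['frame'])
```

```text
pics
plant.py
{'clock': 0.0, 'joint_positions': array([ 1.09998699e+00,  2.87164322e-01,  1.57815266e+00,  1.05244682e-05,
        1.27859407e+00, -1.49963257e-01]), 'qd': array([ 0.0005914 ,  0.00058253, -0.00086635,  0.00056945, -0.00076738,
        0.00076207]), 'tau': array([-2.03231531e-03, -4.06006157e+01, -2.92609888e+01, -3.56599558e-04,
        6.01338164e-03, -1.35197016e-06]), 'ee_pos': array([212.4962942 , 639.93573958, 203.16131642]), 'tool_rot': array([-0.50171468, -3.10054284,  0.0034621 ]), 'wrist_force': array([-0.03761937,  0.06473167, -0.00094472]), 'wrist_torque': array([-0.02910929,  0.0483872 ,  0.01335715]), 'gripper_force': 0.0, 'grip_width': 0.9976178179569012}
top [ 348.50932096   -6.45564806 1372.17209056] [-2.096, 2.154, -0.154] [[511.93819918   0.         273.52202966]
 [  0.         511.93819918 206.45273416]
 [  0.           0.           1.        ]]Traceback (most recent call last):
  File "<stdin>", line 5, in <module>
  File "h.py", line 11, in cloud
    w=p@np.array(c['rotation']).T+np.array(c['origin'])
      ~~~~~~~~~~~~~~~~~~~~~~~~~~~^~~~~~~~~~~~~~~~~~~~~~
ValueError: operands could not be broadcast together with shapes (420,560) (3,)
```

```bash
sed -i "s/np.array(c\['rotation'\]).T/cv2.Rodrigues(np.array(c['rotation'],float))[0].T/" h.py
```

Run:
```python
from h import *
for n in('top','scene'):
    c=shot(n,n+'0');np.savez(f'{n}0.npz',w=cloud(c),f=c['frame'])
```

```text
(no output)
```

View pics/top0.png

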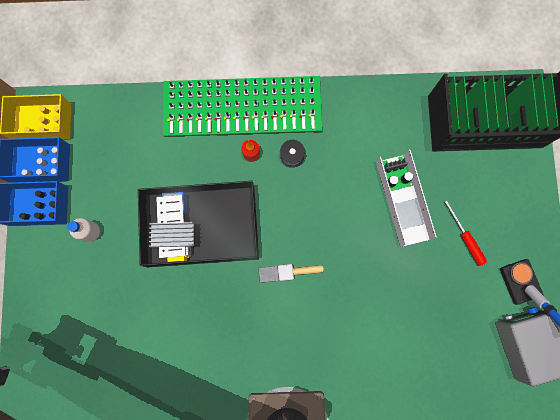

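View pics/scene0.png

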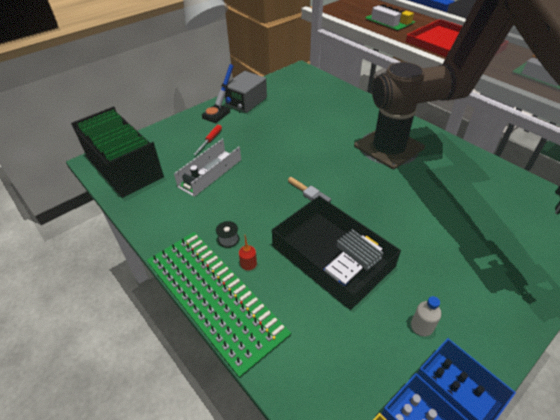

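The top view shows the tote (px ~140–258, 183–265), heat sink at (171,234), panel under it at (171,225), a yellow cover at (178,259), blue capacitor edge at (170,194), and the chassis (~405,198) with its pad at (410,215). The scene view agrees with this. Next I measure with depth and masks.

Run:
```python
from h import *
d=np.load('top0.npz');w=d['w'];f=d['f'];z=w[...,2]
hsv=cv2.cvtColor(f,cv2.COLOR_BGR2HSV)
print('nan frac',np.isnan(z).mean())
def box(r0,r1,c0,c1):
    m=np.zeros(z.shape,bool);m[r0:r1,c0:c1]=1;return m
T=box(175,275,130,265)
print('bench z',np.nanmedian(z[270:300,200:250]), 'px60,330',w[330,60])
hist=lambda m:print(np.histogram(z[m&~np.isnan(z)],bins=range(-5,100,5)))
hist(T)
rim=T&(z>66)&(z<82); 
# exclude heatsink
rim2=rim.copy(); rim2[205:255,145:200]=0
print('rim',rect(w[rim2]),np.nanmedian(z[rim2]))
hs=box(210,255,145,200)&(z>62)&(z<95);print('hs',rect(w[hs]),np.nanmedian(z[hs]),np.nanmax(z[hs]))
pn=box(188,262,145,195)&(z>50)&(z<62);print('panel',rect(w[pn]),np.nanmedian(z[pn]))
V=hsv
yel=T&(V[...,0]>18)&(V[...,0]<35)&(V[...,1]>150);print('yel',yel.sum(),rect(w[yel&~np.isnan(z)]),np.nanmedian(z[yel]))
blu=T&(V[...,0]>100)&(V[...,0]<130)&(V[...,1]>100)&(V[...,2]>80);print('blu',blu.sum(),rect(w[blu&~np.isnan(z)]),np.nanmedian(z[blu]))
C=box(145,250,370,445)
cw=C&(z>53)&(z<68);print('chwalls',rect(w[cw]),np.nanmedian(z[cw]))
for r,c in [(198,225),(223,220),(200,160),(215,410),(230,412),(178,259)]: print((r,c),w[r,c],hsv[r,c])
sub=f[170:280,120:275]; cv2.imwrite('pics/top0z.png',cv2.resize(sub,None,fx=5,fy=5,interpolation=cv2.INTER_CUBIC))
```

```text
nan frac 0.004102891156462585
bench z 0.6760637950958426 px60,330 [264.56466128 589.27100964   4.33968751]
(array([1745, 4642, 2542,  280,  147,  103,  105,  124,  100,  131,  180,
        440,  811,  607,  272,  377,  446,  268,   34,    0]), array([-5,  0,  5, 10, 15, 20, 25, 30, 35, 40, 45, 50, 55, 60, 65, 70, 75,
       80, 85, 90, 95]))
rim (array([529.9, 218.3]), array([200.6, 302.2]), 2.43) 74.71478405183905
hs (array([508.9, 282.7]), array([111.5,  98.8]), 89.08) 71.45685222244538 89.9589433296535
panel (array([529.3, 286.7]), array([189.5, 128.9]), 2.64) 57.07515735624929
yel 104 (array([440.8, 273.1]), array([49.2, 15.1]), 86.03) 49.571457970695974
blu 114 (array([602.9, 274.2]), array([74.3, 40.7]), 52.96) 46.55811844769755
chwalls (array([ 594.8, -372.2]), array([238.9, 174.3]), 11.87) 58.40209341362697
(198, 225) [604.45006077 150.96072901   4.57668124] [150   7  72]
(223, 220) [536.64141287 165.58377552   1.3378818 ] [90  3 84]
(200, 160) [594.76663526 316.39302552  55.05959564] [150   1 248]
(215, 410) [ 542.82920186 -345.63287357    7.14543371] [105   7 205]
(230, 412) [ 502.59298806 -348.78055935    4.57522537] [150   1 247]
(178, 259) [657.43059598  57.21006972   4.0288449 ] [ 73 115 151]
```

View pics/top0z.png

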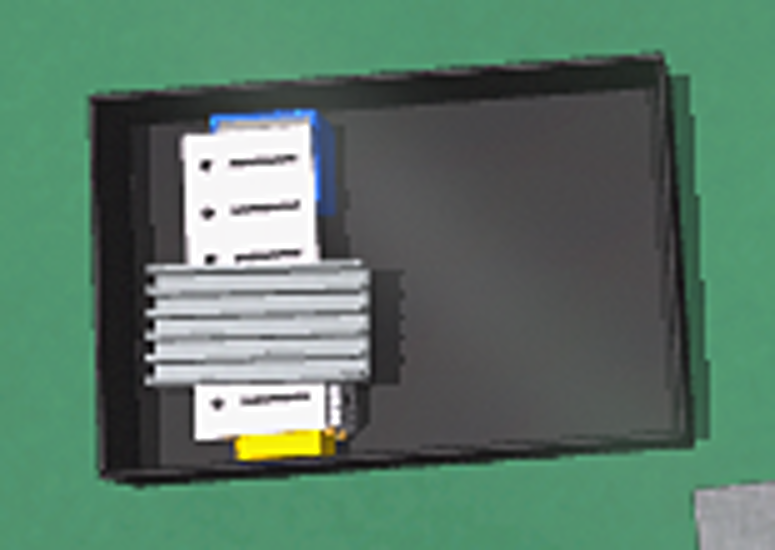

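The tote's corners and the exposed tops are clear; the heat sink fins run along tote y and the yellow cover is at the tote's -x wall. I'll refine using masks with rays cast onto known planes.

Add to h.py:
```python
def ray(c,uv,z):
    "pixels (u,v) -> world points on plane z"
    uv=np.atleast_2d(uv).astype(float);K=c['intrinsics'];R=cv2.Rodrigues(np.array(c['rotation'],float))[0]
    d=np.c_[uv,np.ones(len(uv))]@np.linalg.inv(K).T@R.T;o=np.array(c['origin'])
    return o+d*((z-o[2])/d[:,2])[:,None]
def pose():
    o=arm.get_obs();R=cv2.Rodrigues(np.array(o['tool_rot'],float))[0]
    return np.array(o['ee_pos']),R,o
def go(x,y,z,yaw):
    "shift in tool axes and turn that bring the TCP there, tool y at world angle yaw (mod pi)"
    p,R,o=pose();d=R.T@(np.array([x,y,z])-p)
    a=np.arctan2(R[1,1],R[0,1]);t=(a-yaw+np.pi/2)%np.pi-np.pi/2
    print('row',np.round(d,1),'turn',round(t,3),'| now',np.round(p,1),'yaw',round(a,3),'q',np.round(o['joint_positions'],2),'F',np.round(o['wrist_force'],1),'t',round(o['clock'],2))
def mrect(c,mask,z):
    m=mask.astype(np.uint8);n,l,s,_=cv2.connectedComponentsWithStats(m);k=1+s[1:,4].argmax()
    v,u=np.nonzero(l==k);p=ray(c,np.c_[u,v],z);return rect(p),len(u)
```

Run:
```python
from h import *
c=shot('top');f=c['frame'];hsv=cv2.cvtColor(f,cv2.COLOR_BGR2HSV);H,S,V=cv2.split(hsv)
def B(m,r0,r1,c0,c1):
    o=np.zeros(m.shape,bool);o[r0:r1,c0:c1]=m[r0:r1,c0:c1];return o
print('hs',mrect(c,B((V>110)&(V<225)&(S<60),217,252,145,197),81))
print('panel hi',mrect(c,B((V>235)&(S<30),190,223,150,190),56))
print('panel lo',mrect(c,B((V>235)&(S<30),246,262,150,188),56))
print('yel',mrect(c,B((H>18)&(H<35)&(S>150),240,275,150,200),49))
print('blu',mrect(c,B((H>100)&(H<130)&(S>100),180,225,150,200),52))
wh=B((V>190)&(S<40),150,250,370,445)
print('chassis',mrect(c,B((S<40),140,250,370,445),60))
g=f[140:255,365:450];cv2.imwrite('pics/ch.png',cv2.resize(g,None,fx=5,fy=5,interpolation=cv2.INTER_CUBIC))
go(505,282,230,0.04)
```

```text
hs ((array([507.6, 281. ]), array([114.5,  74.4]), 88.42), 927)
panel hi ((array([570.3, 290.9]), array([71.9, 65.8]), 0.69), 584)
panel lo ((array([458.1, 284.9]), array([26.1, 64.9]), 0.19), 220)
yel ((array([440.7, 273.2]), array([49.6, 12.9]), 88.46), 103)
blu ((array([600.2, 270.7]), array([82.6, 40.9]), 52.74), 115)
chassis ((array([ 582.7, -322.5]), array([241.9,  97.3]), 12.28), 2934)
row [-390.4 -247.8  -26.1] turn 1.21 | now [212.6 640.2 203.7] yaw 1.25 q [ 1.1   0.29  1.58 -0.    1.28 -0.15] F [ 0.2 -0.7 -0.2] t 0.2
```

View pics/ch.png

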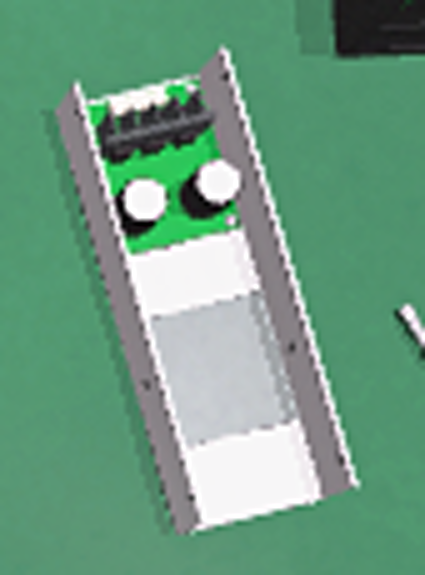

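The crop shows the chassis with its grey pad at about crop (230,365), and the board at the far (+x) end. I'll move above the heat sink now.

pendant(plan=[{"tx": -390, "ty": -248, "tz": -26, "spin": 1.21, "finger_gap": 1}, {"tx": -390, "ty": -248, "tz": -26, "spin": 1.21, "finger_gap": 1}, {"tx": -390, "ty": -248, "tz": -26, "spin": 1.21, "finger_gap": 1}, {"tx": -390, "ty": -248, "tz": -26, "spin": 1.21, "finger_gap": 1}, {"tx": -390, "ty": -248, "tz": -26, "spin": 1.21, "finger_gap": 1}, {"tx": -390, "ty": -248, "tz": -26, "spin": 1.21, "finger_gap": 1}, {"tx": -390, "ty": -248, "tz": -26, "spin": 1.21, "finger_gap": 1}, {"tx": -390, "ty": -248, "tz": -26, "spin": 1.21, "finger_gap": 1}, {"tx": -390, "ty": -248, "tz": -26, "spin": 1.21, "finger_gap": 1}, {"tx": -390, "ty": -248, "tz": -26, "spin": 1.21, "finger_gap": 1}, {"tx": -390, "ty": -248, "tz": -26, "spin": 1.21, "finger_gap": 1}, {"tx": -390, "ty": -248, "tz": -26, "spin": 1.21, "finger_gap": 1}, {"tx": -390, "ty": -248, "tz": -26, "spin": 1.21, "finger_gap": 1}, {"tx": -390, "ty": -248, "tz": -26, "spin": 1.21, "finger_gap": 1}], force=30)

```text
clock: 1.6
ee_pos: [503.7, 283.6, 230.4]
tool_rot: [-2.174, -2.268, 0.0]
wrist_force: [0.1, 0.2, 0.3]
grip_width: 0.997
gripper_force: 0.0
```

Run:
```python
from h import *
c=shot('wrist','w1');np.save('w1.npy',cloud(c));print(c['origin']);go(505,282,230,0.04)
```

```text
[500.40024813 362.4821822  400.89808173]
row [-1.5  1.2  0.4] turn 0.002 | now [503.8 283.5 230.4] yaw 0.042 q [0.34 0.05 1.79 0.   1.29 0.29] F [ 0.5  0.8 -0.9] t 1.65
```

View pics/w1.png

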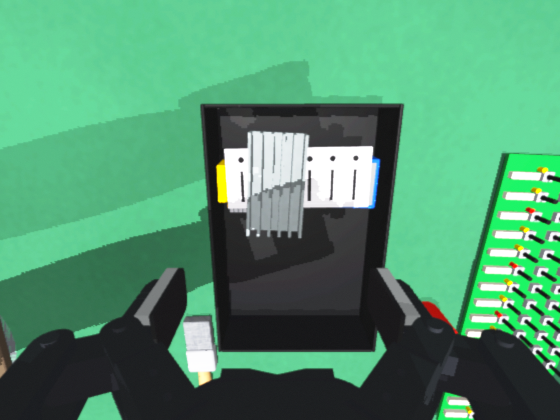

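The wrist view shows the heat sink at (278,184), panel (222–375, 148–208), yellow cover at the left (222,183), blue capacitor at the right (377,183), with the fingers at left and right bottom.

Run:
```python
from h import *
c=shot('wrist');f=c['frame'];w=cloud(c);z=w[...,2];H,S,V=cv2.split(cv2.cvtColor(f,cv2.COLOR_BGR2HSV))
def B(m,r0,r1,c0,c1):
    o=np.zeros(m.shape,bool);o[r0:r1,c0:c1]=m[r0:r1,c0:c1];return o
print(np.nanmedian(z[148:206,320:370]),'floor',np.nanmedian(z[255:300,260:340]),'bench',np.nanmedian(z[60:95,220:380]))
m=B((z>67)&(z<95),120,245,240,314);print('hs',mrect(c,m,81),rect(w[m]))
m=B((V>90)&(S<40)&(z>45),125,245,240,314);
for n,b in(('L',(140,215,215,247)),('R',(140,215,311,376))):
    m=B((V>225)&(S<30),*b);print('panel',n,mrect(c,m,56))
m=B((H>18)&(H<35)&(S>150),140,220,205,235);print('yel',mrect(c,m,49))
m=B((H>100)&(H<130)&(S>100),140,220,365,390);print('blu',mrect(c,m,52))
# tote inner/outer rim: row 230 edges
m=B((z>68)&(z<82),100,355,195,410);m[120:250,235:380]=0;print('rim',mrect(c,m,75))
# fin edges: vertical line profile
print(V[150,240:316]);print(V[225,240:316])
```

```text
57.108736586066584 floor 5.015698164361311 bench 1.0913483459403324
hs ((array([530.1, 281.8]), array([110.7,   4.4]), 89.87), 429) (array([502.2, 281.5]), array([110.4,  60.1]), 89.86)
panel L ((array([458.5, 283.5]), array([24.1, 67. ]), 2.46), 1097)
panel R ((array([576.6, 289.8]), array([70.6, 68.2]), 3.57), 3459)
yel ((array([439.8, 277.5]), array([11.3, 51.2]), 3.32), 400)
blu ((array([613.5, 283.7]), array([61.5, 11.7]), 89.94), 281)
rim ((array([530.9, 216.3]), array([199.9, 299.7]), 2.52), 4214)
[255 255 255 255 255 255 255 254 245 237 192 130 138 223 240 241 242 240
 240 239 238 225 163 140 219 238 240 240 240 240 238 239 236 186 145 219
 237 239 240 239 239 229 233 238 239 240 240 239 239 238 237 227 188 223
 237 238 236 236 235 236 236 235 221 168 195 231 241 254 255 255 255 255
 255 255 255 255]
[ 40  40  44  59  68  76 122 154 160 127 115 149 164 165 166 165 164 164
 162 142 125 150 164 165 164 164 163 163 163 161 135 148 162 165 164 164
 164 155 159 162 164 163 164 163 163 163 161 144 142 157 164 164 163 163
 164 163 161 136 115 144 158 138  82  45  41  41  40  39  39  39  39  41
  39  39  40  40]
```

Heat sink measures 110.4 × 60.1 mm, matching its known size: centre (502, 281.5), yaw ≈ 0. I'll descend to grip it.

Run:
```python
from h import *
go(502.2,281.7,53,-0.002)
```

```text
row [ -1.6  -1.8 177.5] turn 0.044 | now [503.9 283.3 230.5] yaw 0.042 q [0.34 0.05 1.79 0.   1.29 0.29] F [-0.7 -0.4 -1. ] t 1.7
```

pendant(plan=[{"tx": -1.6, "ty": -1.8, "tz": 45, "spin": 0.044, "finger_gap": 1}, {"tx": -1.6, "ty": -1.8, "tz": 90, "spin": 0.044, "finger_gap": 1}, {"tx": -1.6, "ty": -1.8, "tz": 130, "spin": 0.044, "finger_gap": 1}, {"tx": -1.6, "ty": -1.8, "tz": 150, "spin": 0.044, "finger_gap": 1}, {"tx": -1.6, "ty": -1.8, "tz": 160, "spin": 0.044, "finger_gap": 1}, {"tx": -1.6, "ty": -1.8, "tz": 168, "spin": 0.044, "finger_gap": 1}, {"tx": -1.6, "ty": -1.8, "tz": 174, "spin": 0.044, "finger_gap": 1}, {"tx": -1.6, "ty": -1.8, "tz": 177, "spin": 0.044, "finger_gap": 1}, {"tx": -1.6, "ty": -1.8, "tz": 177, "spin": 0.044, "finger_gap": 1}], force=30)

```text
clock: 2.6
ee_pos: [503.5, 280.8, 54.2]
tool_rot: [2.225, 2.217, 0.002]
wrist_force: [0.0, -0.9, 0.1]
grip_width: 1.002
gripper_force: 0.0
```

pendant(plan=[{"finger_gap": 0.6}, {"finger_gap": 0.5}, {"finger_gap": 0.4}, {"finger_gap": 0.4}, {"finger_gap": 0.4}, {"finger_gap": 0.4}, {"finger_gap": 0.4}], force=35)

```text
clock: 3.3
ee_pos: [502.9, 280.5, 53.5]
tool_rot: [-2.226, -2.217, 0.0]
wrist_force: [-0.4, -0.3, 0.3]
grip_width: 0.404
gripper_force: 0.0
```

Run:
```python
from h import *
shot('wrist','w2')
```

```text
(no output)
```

View pics/w2.png

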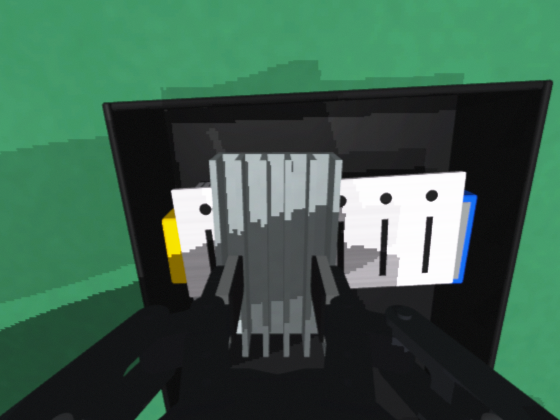

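The view shows the fingers (≈(230,280) and (325,280)) level with the heat sink, apparently inside its outline; I'll check with depth.

Run:
```python
from h import *
c=shot('wrist');w=cloud(c);print(c['origin'])
for r in (165,240,270,290,310,325,340):
    print(r,[ (u,)+tuple(np.round(w[r,u]).astype(int)) if not np.isnan(w[r,u,0]) else (u,) for u in range(200,352,8)])
print(arm.get_obs()['ee_pos'])
```

```text
[503.35535133 359.53863156 224.0359489 ]
165 [(200, np.int64(450), np.int64(320), np.int64(5)), (208, np.int64(455), np.int64(320), np.int64(6)), (216, np.int64(475), np.int64(334), np.int64(80)), (224, np.int64(476), np.int64(331), np.int64(63)), (232, np.int64(480), np.int64(331), np.int64(63)), (240, np.int64(487), np.int64(334), np.int64(82)), (248, np.int64(489), np.int64(331), np.int64(63)), (256, np.int64(493), np.int64(331), np.int64(62)), (264, np.int64(498), np.int64(334), np.int64(82)), (272, np.int64(501), np.int64(331), np.int64(63)), (280, np.int64(505), np.int64(330), np.int64(62)), (288, np.int64(508), np.int64(334), np.int64(82)), (296, np.int64(513), np.int64(331), np.int64(64)), (304, np.int64(517), np.int64(331), np.int64(63)), (312, np.int64(519), np.int64(334), np.int64(81)), (320, np.int64(525), np.int64(331), np.int64(63)), (328, np.int64(529), np.int64(331), np.int64(65)), (336, np.int64(530), np.int64(334), np.int64(82)), (344, np.int64(550), np.int64(320), np.int64(5))]
240 [(200, np.int64(459), np.int64(286), np.int64(57)), (208, np.int64(464), np.int64(28
[... 5087 characters left out ...]
nt64(472), np.int64(171), np.int64(5)), (248, np.int64(487), np.int64(232), np.int64(76)), (256,), (264, np.int64(496), np.int64(237), np.int64(82)), (272, np.int64(499), np.int64(172), np.int64(6)), (280, np.int64(505), np.int64(171), np.int64(5)), (288, np.int64(509), np.int64(238), np.int64(83)), (296, np.int64(519), np.int64(171), np.int64(5)), (304, np.int64(518), np.int64(238), np.int64(82)), (312, np.int64(533), np.int64(171), np.int64(5)), (320, np.int64(520), np.int64(270), np.int64(120)), (328, np.int64(518), np.int64(297), np.int64(151)), (336, np.int64(520), np.int64(296), np.int64(150)), (344, np.int64(522), np.int64(297), np.int64(151))]
[502.95190954 280.5682372   53.4837761 ]
```

Run:
```python
from h import *
c=shot('wrist');w=cloud(c)
for u in (222,228,234,318,324,332):
    print(u,[(r,)+tuple(int(x) for x in np.round(w[r,u])) for r in range(244,290,4) if not np.isnan(w[r,u,0])])
t=shot('top','t2');W=cloud(t)
m=np.isfinite(W[...,0])&(W[...,2]>90)&(abs(W[...,0]-503)<80)&(abs(W[...,1]-281)<80);print(m.sum(),np.nanmax(W[180:270,140:260,2]))
```

```text
222 [(244, 475, 293, 78), (248, 475, 291, 78), (252, 475, 289, 79), (256, 475, 287, 80), (260, 475, 285, 80), (264, 475, 283, 81), (268, 477, 287, 92), (272, 480, 292, 103), (276, 480, 291, 106), (280, 481, 291, 109), (288, 481, 291, 115)]
228 [(244, 476, 287, 64), (248, 476, 284, 63), (252, 476, 282, 63), (256, 480, 291, 87), (264, 481, 291, 95), (268, 482, 291, 100), (272, 482, 291, 103), (276, 483, 291, 106), (280, 483, 291, 109), (284, 483, 291, 112), (288, 484, 292, 116)]
234 [(244, 479, 287, 63), (248, 479, 284, 64), (252, 479, 281, 63), (256, 483, 291, 87), (260, 483, 291, 91), (264, 484, 291, 95), (268, 484, 291, 99), (272, 485, 291, 103), (276, 485, 291, 106), (280, 485, 291, 109), (284, 486, 291, 112), (288, 486, 291, 115)]
318 [(244, 526, 286, 62), (248, 526, 284, 63), (252, 526, 282, 64), (256, 523, 291, 88), (260, 522, 291, 91), (264, 522, 291, 95), (268, 521, 291, 99), (272, 521, 291, 103), (276, 521, 291, 106), (280, 520, 291, 109), (284, 520, 290, 111), (288, 520, 288, 111)]
324 [(244, 529, 286, 63), (248, 529, 284, 65), (252, 529, 283, 66), (256, 526, 291, 88), (260, 525, 291, 91), (264, 525, 291, 95), (268, 524, 291, 99), (272, 524, 291, 102), (276, 523, 290, 105), (280, 523, 291, 110), (284, 522, 291, 113), (288, 522, 291, 115)]
332 [(244, 530, 295, 83), (248, 530, 293, 83), (252, 530, 291, 82), (256, 531, 288, 82), (260, 531, 286, 82), (264, 531, 284, 81), (268, 529, 287, 91), (272, 528, 287, 95), (276, 526, 291, 106), (280, 526, 291, 109), (284, 525, 291, 113), (288, 525, 291, 115)]
3313 470.5023377650547
```

Run:
```python
from h import *
w=np.load('w1.npy')
for u in (165,172,178,384,390,396):
    print(u,[(r,)+tuple(int(x) for x in np.round(w[r,u])) for r in range(262,300,5) if not np.isnan(w[r,u,0])])
c=arm.camera('scene');W=cloud(c);R=cv2.Rodrigues(np.array(c['rotation'],float))[0]
m=np.isfinite(W[...,0])&(W[...,2]>40)&(abs(W[...,0]-503)<60)&(abs(W[...,1]-281)<25)
h=W[m];print(len(h));
for x in range(440,565,6):
    q=h[(abs(h[:,0]-x)<3)&(h[:,2]>84)]
    if len(q): print(x,len(q),q[:,2].min().round(),q[:,2].max().round())
```

```text
165 [(262, 352, 146, 1), (267, 351, 138, 0), (272, 455, 293, 280), (277, 456, 292, 284), (282, 458, 292, 288), (287, 459, 292, 291), (292, 460, 292, 295), (297, 460, 291, 296)]
172 [(262, 362, 147, 1), (267, 361, 139, 1), (272, 458, 292, 279), (277, 459, 292, 284), (282, 460, 292, 287), (287, 461, 290, 288), (292, 461, 288, 289), (297, 461, 287, 290)]
178 [(262, 370, 147, 2), (267, 370, 139, 1), (272, 461, 292, 280), (277, 461, 291, 281), (282, 461, 289, 282), (287, 461, 286, 281), (292, 461, 285, 283), (297, 461, 282, 282)]
384 [(262, 630, 198, 77), (267, 632, 191, 75), (272, 550, 296, 280), (277, 549, 296, 283), (282, 547, 296, 288), (287, 546, 296, 291), (292, 546, 294, 292), (297, 546, 292, 293)]
390 [(262, 669, 160, 1), (267, 670, 152, 1), (272, 552, 296, 280), (277, 551, 296, 283), (287, 549, 296, 291), (292, 547, 296, 296), (297, 546, 295, 298)]
396 [(262, 677, 160, 1), (267, 679, 152, 1), (272, 680, 145, 2), (277, 681, 137, 1), (282, 552, 297, 288), (287, 551, 296, 291), (292, 549, 296, 295), (297, 548, 296, 299)]
2556
446 112 153.0 425.0
452 88 139.0 421.0
458 39 134.0 413.0
464 15 129.0 408.0
476 8 85.0 361.0
482 47 86.0 364.0
488 82 84.0 366.0
494 47 152.0 368.0
500 35 169.0 368.0
506 40 178.0 368.0
512 60 84.0 368.0
518 94 86.0 368.0
524 166 84.0 366.0
530 298 86.0 365.0
536 480 84.0 362.0
542 299 131.0 358.0
548 113 127.0 353.0
554 47 130.0 332.0
560 35 146.0 186.0
```

Both cameras agree: the fingertips end about z = 86 (0.4 open) while the reported TCP is 53.5, so the real tips sit ~32 mm (48 mm when open) behind the reported TCP. So the fingers closed above the fins without touching anything. I'll reopen and go deeper, using the measured tips.

pendant(plan=[{"finger_gap": 1}, {"finger_gap": 1}, {"finger_gap": 1}, {"finger_gap": 1}, {"tz": 10, "finger_gap": 1}, {"tz": 18, "finger_gap": 1}, {"tz": 24, "finger_gap": 1}, {"tz": 28, "finger_gap": 1}, {"tz": 31, "finger_gap": 1}, {"tz": 31, "finger_gap": 1}], force=35)

```text
clock: 4.55
ee_pos: [502.6, 280.4, 21.9]
tool_rot: [-2.226, -2.217, 0.002]
wrist_force: [0.7, -0.5, -0.2]
grip_width: 0.997
gripper_force: 0.0
```

Run:
```python
from h import *
c=shot('wrist');w=cloud(c);p,R,o=pose();print(p)
z=w[...,2];m=np.isfinite(z)&(z>p[2]+25)&(abs(w[...,1]-p[1])<14)&(abs(abs(w[...,0]-p[0])-48)<9)
q=w[m];print(len(q),np.percentile(q[:,2],[0,1,3,10]).round(1)); a=q[q[:,2]<np.percentile(q[:,2],15)];print('x',a[a[:,0]<p[0]][:,0].max(),a[a[:,0]>p[0]][:,0].min())
```

```text
[502.92997976 280.53163218  22.32841436]
14055 [55.2 56.3 56.6 57.4]
x 463.9265079589601 541.9326827235153
```

pendant(plan=[{"finger_gap": 0.8}, {"finger_gap": 0.6}, {"finger_gap": 0.6}, {"finger_gap": 0.6}, {"finger_gap": 0.6}, {"finger_gap": 0.6}, {"finger_gap": 0.6}], force=35)

```text
clock: 5.3
ee_pos: [504.4, 281.1, 24.4]
tool_rot: [2.225, 2.216, 0.004]
wrist_force: [-0.2, 0.5, 5.0]
grip_width: 0.691
gripper_force: 42.6
```

pendant(plan=[{"tz": -5, "finger_gap": 0.6}, {"tz": -15, "finger_gap": 0.6}, {"tz": -30, "finger_gap": 0.6}, {"tz": -45, "finger_gap": 0.6}, {"tz": -55, "finger_gap": 0.6}, {"tz": -55, "finger_gap": 0.6}], force=35)

```text
clock: 5.9
ee_pos: [504.7, 281.2, 80.4]
tool_rot: [2.224, 2.216, 0.007]
wrist_force: [0.5, -0.6, -1.7]
grip_width: 0.695
gripper_force: 38.5
```

Run:
```python
from h import *
go(533.9,148.4,75,1.615)
```

```text
row [-132.7   29.7    5.4] turn 1.523 | now [504.7 281.2  80.4] yaw -0.004 q [0.33 0.21 1.92 0.   1.01 0.34] F [ 0.5 -0.6 -1.7] t 5.9
```

pendant(plan=[{"tx": -20, "ty": 4, "spin": -0.15, "finger_gap": 0.6}, {"tx": -50, "ty": 10, "spin": -0.3, "finger_gap": 0.6}, {"tx": -80, "ty": 16, "spin": -0.45, "finger_gap": 0.6}, {"tx": -110, "ty": 23, "spin": -0.6, "finger_gap": 0.6}, {"tx": -133, "ty": 30, "spin": -0.75, "finger_gap": 0.6}, {"tx": -133, "ty": 30, "spin": -0.9, "finger_gap": 0.6}, {"tx": -133, "ty": 30, "spin": -1.05, "finger_gap": 0.6}, {"tx": -133, "ty": 30, "spin": -1.2, "finger_gap": 0.6}, {"tx": -133, "ty": 30, "spin": -1.35, "finger_gap": 0.6}, {"tx": -133, "ty": 30, "spin": -1.5, "finger_gap": 0.6}, {"tx": -133, "ty": 30, "spin": -1.618, "finger_gap": 0.6}, {"tx": -133, "ty": 30, "spin": -1.618, "finger_gap": 0.6}], force=35)

```text
clock: 7.1
ee_pos: [532.0, 147.4, 77.1]
tool_rot: [0.068, -3.14, 0.0]
wrist_force: [-0.5, 0.3, -1.1]
grip_width: 0.696
gripper_force: 38.4
```

Run:
```python
from h import *
go(533.9,148.4,-25,1.615)
c=shot('wrist','w3');w=cloud(c);z=w[...,2]
print('hs', 0)
m=np.isfinite(z)&(abs(w[...,0]-534)<75)&(abs(w[...,1]-148)<28)&(z<150)&(z>50);print(np.percentile(z[m],[5,25,50,75,95]))
t=m&(z>np.percentile(z[m],60));A=np.c_[w[t][:,:2],np.ones(t.sum())];print(np.linalg.lstsq(A,w[t][:,2],rcond=None)[0],rect(w[m]))
```

```text
row [ -2.    0.9 102.1] turn -0.001 | now [532.  147.4  77.1] yaw 1.614 q [ 0.09  0.16  1.98 -0.    1.01 -1.53] F [-0.5  0.3 -1.1] t 7.1
hs 0
[115.08101774 115.81518028 116.6821806  134.14550135 135.3758453 ]
[-8.25537768e-03 -9.53657302e-03  1.38636289e+02] (array([530.4, 148. ]), array([112.1,  56. ]), 0.0)
```

View pics/w3.png

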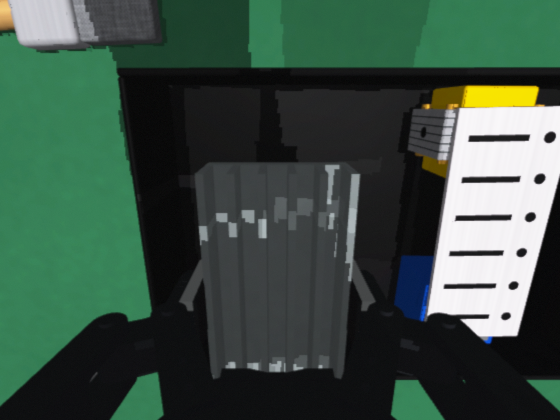

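The heat sink is held level and turned (centre ≈ (277,270)), with its underside at about z ≈ 109. The panel and transformer beyond it are clear, so I'll lower it.

pendant(plan=[{"tx": -1, "tz": 30, "finger_gap": 0.6}, {"tx": -2, "ty": 1, "tz": 60, "finger_gap": 0.6}, {"tx": -2, "ty": 1, "tz": 80, "finger_gap": 0.6}, {"tx": -2, "ty": 1, "tz": 90, "finger_gap": 0.6}, {"tx": -2, "ty": 1, "tz": 96, "finger_gap": 0.6}, {"tx": -2, "ty": 1, "tz": 100, "finger_gap": 0.6}, {"tx": -2, "ty": 1, "tz": 102, "finger_gap": 0.6}, {"tx": -2, "ty": 1, "tz": 103, "finger_gap": 0.6}, {"tx": -2, "ty": 1, "tz": 103, "finger_gap": 0.6}], force=35)

```text
clock: 8.05
ee_pos: [535.0, 148.6, -24.8]
tool_rot: [-0.068, 3.14, 0.0]
wrist_force: [0.1, -0.2, -1.3]
grip_width: 0.697
gripper_force: 38.4
```

pendant(plan=[{"tz": 1, "finger_gap": 0.6}, {"tz": 2, "finger_gap": 0.6}, {"tz": 3, "finger_gap": 0.6}, {"tz": 3, "finger_gap": 0.6}], force=35)

```text
clock: 8.45
ee_pos: [534.6, 148.6, -27.6]
tool_rot: [0.068, -3.141, 0.0]
wrist_force: [-2.4, -0.5, 4.0]
grip_width: 0.701
gripper_force: 42.0
```

Contact with the floor (upward force). I'll open and rise.

pendant(plan=[{"finger_gap": 0.75}, {"finger_gap": 0.85}, {"finger_gap": 1}, {"finger_gap": 1}, {"tz": -20, "finger_gap": 1}, {"tz": -60, "finger_gap": 1}, {"tz": -110, "finger_gap": 1}, {"tz": -160, "finger_gap": 1}, {"tz": -200, "finger_gap": 1}, {"tz": -240, "finger_gap": 1}, {"tz": -240, "finger_gap": 1}], force=35)

```text
clock: 9.55
ee_pos: [538.4, 149.0, 219.5]
tool_rot: [-0.068, 3.127, 0.002]
wrist_force: [0.5, -0.1, 1.2]
grip_width: 1.003
gripper_force: 0.0
```

Run:
```python
from h import *
go(529,287,210,1.62)
c=shot('wrist');w=cloud(c);z=w[...,2];T=np.array([533.9,148.4])
m=np.isfinite(z)&(abs(w[...,0]-534)<75)&(abs(w[...,1]-148)<45)&(z<60)&(z>9)
print('hs',rect(w[m]),np.percentile(z[m],[50,95]))
```

```text
row [  3.5 138.3   9.6] turn -0.006 | now [538.4 149.  219.5] yaw 1.614 q [ 0.09  0.01  1.86  0.    1.26 -1.53] F [ 0.5 -0.1  1.2] t 9.55
hs (array([533.4, 147.7]), array([110.,  60.]), 2.52) [11.755522  30.8714116]
```

pendant(plan=[{"tx": 4, "ty": 45, "tz": 10, "finger_gap": 1}, {"tx": 4, "ty": 90, "tz": 10, "finger_gap": 1}, {"tx": 4, "ty": 130, "tz": 10, "finger_gap": 1}, {"tx": 4, "ty": 138, "tz": 10, "finger_gap": 1}, {"tx": 4, "ty": 138, "tz": 10, "finger_gap": 1}], force=35)

```text
clock: 10.1
ee_pos: [523.3, 287.0, 199.5]
tool_rot: [0.072, -3.138, 0.002]
wrist_force: [-0.2, -0.5, -0.3]
grip_width: 1.003
gripper_force: 0.0
```

Run:
```python
from h import *
c=shot('wrist');w=cloud(c);z=w[...,2];H,S,V=cv2.split(cv2.cvtColor(c['frame'],cv2.COLOR_BGR2HSV))
m=np.isfinite(z)&(abs(w[...,0]-529)<95)&(abs(w[...,1]-287)<45)&(z<63)&(z>53.5)
print('panel',rect(w[m]),np.median(z[m]))
m2=m&(V>150)&(S<40);print(mrect(c,cv2.morphologyEx(m2.astype(np.uint8),cv2.MORPH_OPEN,np.ones((3,3))),56))
go(529,287,20,1.62)
```

```text
panel (array([536. , 286.7]), array([179.9,  75.7]), 4.83) 57.109118617158
((array([527.4, 286.7]), array([161.3,  68. ]), 3.45), 9207)
row [ -5.8   1.1 179.8] turn -0.005 | now [523.7 285.9 199.8] yaw 1.615 q [ 0.33  0.12  1.78 -0.    1.25 -1.28] F [-0.5 -0.3  0.5] t 10.15
```

pendant(plan=[{"tx": -4, "ty": 1, "tz": 45, "spin": -0.016, "finger_gap": 1}, {"tx": -4, "ty": 1, "tz": 90, "spin": -0.016, "finger_gap": 1}, {"tx": -4, "ty": 1, "tz": 130, "spin": -0.016, "finger_gap": 1}, {"tx": -4, "ty": 1, "tz": 155, "spin": -0.016, "finger_gap": 1}, {"tx": -4, "ty": 1, "tz": 170, "spin": -0.016, "finger_gap": 1}, {"tx": -4, "ty": 1, "tz": 182, "spin": -0.016, "finger_gap": 1}, {"tx": -4, "ty": 1, "tz": 190, "spin": -0.016, "finger_gap": 1}, {"tx": -4, "ty": 1, "tz": 193, "spin": -0.016, "finger_gap": 1}, {"tx": -4, "ty": 1, "tz": 193, "spin": -0.016, "finger_gap": 1}], force=30)

```text
clock: 11.05
ee_pos: [529.0, 287.5, 9.2]
tool_rot: [-0.093, 3.139, 0.0]
wrist_force: [0.0, 0.0, 0.7]
grip_width: 1.003
gripper_force: 0.0
```

Run:
```python
from h import *
go(527.4,286.7,6,1.631)
c=shot('wrist','w4')
```

```text
row [ 1.6 -0.7  3.2] turn -0.001 | now [529.  287.5   9.2] yaw 1.63 q [ 0.33  0.36  1.88 -0.    0.9  -1.3 ] F [0.  0.  0.7] t 11.05
```

View pics/w4.png

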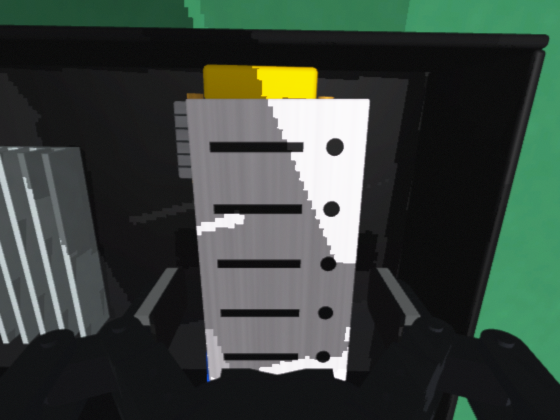

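The fingers straddle the panel mid-length: left finger (160,300), right (400,300), panel edges at 203 and 357. I'll go slightly deeper and then close.

pendant(plan=[{"tx": 1, "ty": -0.5, "tz": 4, "finger_gap": 1}, {"tx": 1.5, "ty": -0.7, "tz": 6, "finger_gap": 0.9}, {"tx": 1.5, "ty": -0.7, "tz": 6, "finger_gap": 0.7}, {"tx": 1.5, "ty": -0.7, "tz": 6, "finger_gap": 0.7}, {"tx": 1.5, "ty": -0.7, "tz": 6, "finger_gap": 0.7}, {"tx": 1.5, "ty": -0.7, "tz": 6, "finger_gap": 0.7}, {"tx": 1.5, "ty": -0.7, "tz": 6, "finger_gap": 0.7}, {"tx": 1.5, "ty": -0.7, "tz": 6, "finger_gap": 0.7}], force=40)

```text
clock: 11.9
ee_pos: [527.1, 286.7, 2.7]
tool_rot: [-0.093, 3.14, 0.0]
wrist_force: [0.1, 1.4, 2.1]
grip_width: 0.777
gripper_force: 45.0
```

pendant(plan=[{"tz": -3, "finger_gap": 0.7}, {"tz": -10, "finger_gap": 0.7}, {"tz": -22, "finger_gap": 0.7}, {"tz": -35, "finger_gap": 0.7}, {"tz": -40, "finger_gap": 0.7}, {"tz": -40, "finger_gap": 0.7}], force=40)

```text
clock: 12.5
ee_pos: [528.2, 287.0, 44.6]
tool_rot: [-0.093, 3.137, 0.002]
wrist_force: [0.3, 0.2, -1.5]
grip_width: 0.782
gripper_force: 44.9
```

Run:
```python
from h import *
go(533.4,147.8,42,1.615)
c=shot('wrist');w=cloud(c);z=w[...,2];p=pose()[0]
m=np.isfinite(z)&(abs(w[...,0]-p[0])<70)&(w[...,0]<p[0]-15)&(abs(w[...,1]-p[1])<25)&(z<130)&(z>60)
q=w[m];q=q[abs(q[:,2]-np.median(q[:,2]))<6];print(np.median(q[:,2]),np.linalg.lstsq(np.c_[q[:,:2]-p[:2],np.ones(len(q))],q[:,2],rcond=None)[0])
```

```text
row [   3.  -139.3    2.4] turn 0.015 | now [528.2 287.   44.6] yaw 1.63 q [ 0.33  0.3   1.87 -0.    0.96 -1.3 ] F [ 0.3  0.2 -1.5] t 12.5
98.80942075632838 [ 3.75254599e-03 -2.27936743e-03  9.89769428e+01]
```

pendant(plan=[{"tx": 1, "ty": -20, "finger_gap": 0.7}, {"tx": 1.5, "ty": -55, "spin": 0.015, "finger_gap": 0.7}, {"tx": 2, "ty": -90, "spin": 0.015, "finger_gap": 0.7}, {"tx": 3, "ty": -120, "spin": 0.015, "finger_gap": 0.7}, {"tx": 3, "ty": -136, "spin": 0.015, "finger_gap": 0.7}, {"tx": 3, "ty": -139.3, "spin": 0.015, "finger_gap": 0.7}, {"tx": 3, "ty": -139.3, "spin": 0.015, "finger_gap": 0.7}, {"tx": 3, "ty": -139.3, "spin": 0.015, "finger_gap": 0.7}], force=40)

```text
clock: 13.35
ee_pos: [532.1, 148.3, 42.5]
tool_rot: [0.071, -3.141, -0.001]
wrist_force: [0.0, -0.7, -1.3]
grip_width: 0.779
gripper_force: 45.0
```

Run:
```python
from h import *
go(533.4,147.8,-17,1.615)
```

```text
row [-1.2 -0.6 59.5] turn 0.001 | now [532.1 148.3  42.5] yaw 1.616 q [ 0.09  0.21  1.99  0.    0.94 -1.53] F [ 0.  -0.7 -1.3] t 13.35
```

pendant(plan=[{"tx": -1, "ty": -0.5, "tz": 20, "finger_gap": 0.7}, {"tx": -1, "ty": -0.5, "tz": 38, "finger_gap": 0.7}, {"tx": -1, "ty": -0.5, "tz": 50, "finger_gap": 0.7}, {"tx": -1, "ty": -0.5, "tz": 56, "finger_gap": 0.7}, {"tx": -1, "ty": -0.5, "tz": 59, "finger_gap": 0.7}, {"tx": -1, "ty": -0.5, "tz": 61, "finger_gap": 0.7}, {"tx": -1, "ty": -0.5, "tz": 62, "finger_gap": 0.7}, {"tx": -1, "ty": -0.5, "tz": 62, "finger_gap": 0.7}], force=40)

```text
clock: 14.15
ee_pos: [533.7, 147.0, -19.0]
tool_rot: [-0.069, 3.14, 0.0]
wrist_force: [0.2, -0.5, -1.7]
grip_width: 0.781
gripper_force: 45.0
```

pendant(plan=[{"tz": 1, "finger_gap": 0.7}, {"tz": 2, "finger_gap": 0.7}, {"tz": 2, "finger_gap": 0.7}], force=40)

```text
clock: 14.45
ee_pos: [533.7, 147.0, -20.3]
tool_rot: [-0.069, 3.14, 0.0]
wrist_force: [-2.3, -1.4, 4.1]
grip_width: 0.781
gripper_force: 45.4
```

Contact; I'll release, rise, move over the transformer and measure both.

pendant(plan=[{"finger_gap": 0.83}, {"finger_gap": 0.9}, {"finger_gap": 1}, {"finger_gap": 1}, {"tz": -15, "finger_gap": 1}, {"tz": -50, "finger_gap": 1}, {"tz": -100, "finger_gap": 1}, {"tz": -150, "finger_gap": 1}, {"tz": -200, "finger_gap": 1}, {"tx": 20, "ty": 45, "tz": -230, "finger_gap": 1}, {"tx": 40, "ty": 90, "tz": -230, "finger_gap": 1}, {"tx": 55, "ty": 125, "tz": -230, "finger_gap": 1}, {"tx": 55, "ty": 125, "tz": -230, "finger_gap": 1}, {"tx": 55, "ty": 125, "tz": -230, "finger_gap": 1}], force=40)

```text
clock: 15.85
ee_pos: [472.3, 270.0, 209.5]
tool_rot: [-0.073, 3.139, -0.0]
wrist_force: [-0.6, -1.0, -0.2]
grip_width: 0.999
gripper_force: 0.0
```

Run:
```python
from h import *
c=shot('wrist','w5');w=cloud(c);np.save('w5.npy',w);z=w[...,2];H,S,V=cv2.split(cv2.cvtColor(c['frame'],cv2.COLOR_BGR2HSV))
ok=np.isfinite(z)
m=ok&(abs(w[...,0]-534)<95)&(abs(w[...,1]-148)<45)&(z<45)&(z>31)
print('panel',rect(w[m]),np.percentile(z[m],[5,50,95]))
q=w[m];print(np.linalg.lstsq(np.c_[q[:,:2]-[534,148],np.ones(len(q))],q[:,2],rcond=None)[0])
N=ok&(w[...,0]<520)&(w[...,0]>430)&(w[...,1]>215)&(w[...,1]<350)&(abs(w[...,2]-50)<7)
n,l,s,_=cv2.connectedComponentsWithStats(N.astype(np.uint8))
for k in range(1,n):
    if s[k,4]>100: print('trafo top',rect(w[l==k]),s[k,4],np.median(z[l==k]))
Y=N&(H>18)&(H<35)&(S>140);print('yel',rect(w[Y]),Y.sum())
G=N&~((H>15)&(H<40)&(S>90));print('core',rect(w[G]),G.sum())
go(470,277,210,1.615)
```

```text
panel (array([542.4, 147.4]), array([179.9,  74.6]), 5.19) [32.8301137  34.10168328 35.33820669]
[3.11666817e-03 2.79824700e-03 3.41702519e+01]
trafo top (array([464.4, 275.7]), array([56.1, 66.3]), 2.57) 2791 52.467613879543535
yel (array([464.3, 275.8]), array([56.5, 55.9]), 1.69) 897
core (array([461.9, 259.9]), array([101.4,  50.6]), 76.01) 1811
row [ 2.4  8.  -0.9] turn 0.001 | now [472.8 269.2 209.1] yaw 1.616 q [ 0.33 -0.01  1.89 -0.    1.25 -1.28] F [ 0.3 -0.5 -0.7] t 15.9
```

View pics/w5.png

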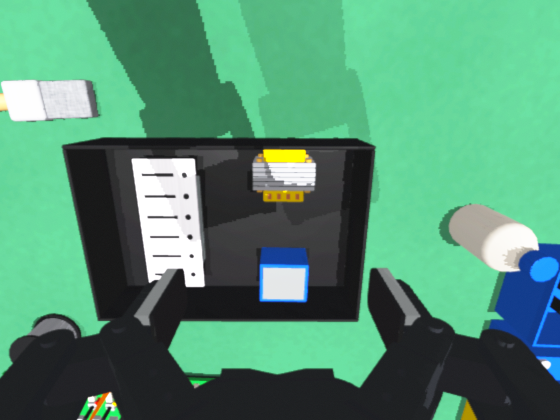

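The panel lies flat on the heat sink (168,222), the transformer stands uncovered (285,178; 56.1 × 66.3 mm, matching its known size), and the capacitor is at (284,278). I'll go down to the core ends.

pendant(plan=[{"tx": 8, "ty": 7, "tz": 45, "finger_gap": 1}, {"tx": 8, "ty": 7, "tz": 90, "finger_gap": 1}, {"tx": 8, "ty": 7, "tz": 130, "finger_gap": 1}, {"tx": 8, "ty": 7, "tz": 150, "finger_gap": 1}, {"tx": 8, "ty": 7, "tz": 160, "finger_gap": 1}, {"tx": 8, "ty": 7, "tz": 160, "finger_gap": 1}], force=60)

```text
clock: 16.5
ee_pos: [464.2, 274.6, 47.2]
tool_rot: [0.066, -3.138, 0.002]
wrist_force: [-0.3, -0.6, 0.2]
grip_width: 0.998
gripper_force: 0.0
```

Run:
```python
from h import *
go(464.4,275.7,-21,1.616)
```

```text
row [-0.4  1.1 68.2] turn -0.003 | now [464.2 274.6  47.2] yaw 1.613 q [ 0.35  0.18  2.02 -0.    0.95 -1.27] F [-0.3 -0.6  0.2] t 16.5
```

pendant(plan=[{"ty": 1, "tz": 15, "finger_gap": 1}, {"ty": 1, "tz": 30, "finger_gap": 1}, {"ty": 1, "tz": 42, "finger_gap": 1}, {"ty": 1, "tz": 52, "finger_gap": 1}, {"ty": 1, "tz": 60, "finger_gap": 1}, {"ty": 1, "tz": 66, "finger_gap": 1}, {"ty": 1, "tz": 68, "finger_gap": 1}, {"ty": 1, "tz": 68, "finger_gap": 1}], force=60)

```text
clock: 17.3
ee_pos: [464.3, 277.0, -19.7]
tool_rot: [0.07, -3.141, 0.0]
wrist_force: [0.2, -0.1, -0.5]
grip_width: 0.998
gripper_force: 0.0
```

pendant(plan=[{"finger_gap": 0.85}, {"finger_gap": 0.6}, {"finger_gap": 0.6}, {"finger_gap": 0.6}, {"finger_gap": 0.6}, {"finger_gap": 0.6}, {"finger_gap": 0.6}], force=80)

```text
clock: 18.0
ee_pos: [465.3, 277.3, -18.6]
tool_rot: [-0.069, 3.139, 0.001]
wrist_force: [1.0, 0.4, 6.2]
grip_width: 0.767
gripper_force: 89.9
```

pendant(plan=[{"tz": -2, "finger_gap": 0.6}, {"tz": -6, "finger_gap": 0.6}, {"tz": -14, "finger_gap": 0.6}, {"tz": -30, "finger_gap": 0.6}, {"tz": -50, "finger_gap": 0.6}, {"tz": -75, "finger_gap": 0.6}, {"tz": -100, "finger_gap": 0.6}, {"tz": -115, "finger_gap": 0.6}, {"tz": -120, "finger_gap": 0.6}, {"tz": -120, "finger_gap": 0.6}], force=80)

```text
clock: 19.0
ee_pos: [464.4, 277.0, 100.7]
tool_rot: [-0.069, 3.14, 0.0]
wrist_force: [-0.6, -0.5, -4.9]
grip_width: 0.765
gripper_force: 89.7
```

Run:
```python
from h import *
go(530,-60,100,1.616)
c=shot('wrist');w=cloud(c);z=w[...,2];p=pose()[0]
m=np.isfinite(z)&(abs(w[...,0]-p[0])<35)&(w[...,0]<p[0]+10)&(abs(w[...,1]-p[1])<25)&(z<p[2]+90)&(z>p[2]+45)
q=w[m];q=q[abs(q[:,2]-np.median(q[:,2]))<6];print(len(q),np.median(q[:,2]),np.linalg.lstsq(np.c_[q[:,:2]-p[:2],np.ones(len(q))],q[:,2],rcond=None)[0])
t=shot('top','t3');W=cloud(t);Z=W[...,2]
for nm,x0,x1,y0,y1,h in (('bench',470,620,-180,10,8),):
    s=np.isfinite(Z)&(W[...,0]>x0)&(W[...,0]<x1)&(W[...,1]>y0)&(W[...,1]<y1)&(Z>h)&(Z<130);print(nm,s.sum(),W[s].min(0) if s.any() else '',W[s].max(0) if s.any() else '')
```

```text
row [ -50.7 -339.6    0.7] turn -0.001 | now [464.4 277.  100.7] yaw 1.615 q [ 0.35  0.1   1.99  0.    1.05 -1.26] F [-0.6 -0.5 -4.9] t 19.0
12988 171.921214473227 [1.24283579e-01 4.29342703e-03 1.72432017e+02]
bench 28 [ 471.10192197 -171.1510276     8.13879479] [611.37066004   7.45957566  10.92996706]
```

pendant(plan=[{"tx": -5, "ty": -20, "finger_gap": 0.6}, {"tx": -10, "ty": -60, "finger_gap": 0.6}, {"tx": -20, "ty": -105, "finger_gap": 0.6}, {"tx": -30, "ty": -150, "finger_gap": 0.6}, {"tx": -40, "ty": -195, "finger_gap": 0.6}, {"tx": -50, "ty": -240, "finger_gap": 0.6}, {"tx": -55, "ty": -285, "finger_gap": 0.6}, {"tx": -58, "ty": -320, "finger_gap": 0.6}, {"tx": -60, "ty": -345, "finger_gap": 0.6}, {"tx": -60, "ty": -355, "finger_gap": 0.6}, {"tx": -60, "ty": -355, "finger_gap": 0.6}, {"tx": -60, "ty": -355, "finger_gap": 0.6}], force=80)

```text
clock: 20.3
ee_pos: [539.2, -74.0, 99.5]
tool_rot: [0.069, -3.139, -0.002]
wrist_force: [-0.0, 1.1, -4.9]
grip_width: 0.764
gripper_force: 90.5
```

Run:
```python
from h import *
p=pose()[0];go(p[0],p[1],-21,1.616)
```

```text
row [ -0.2  -0.2 120.5] turn -0.001 | now [539.2 -74.   99.5] yaw 1.615 q [-0.32  0.11  1.98  0.    1.05 -1.94] F [-0.   1.1 -4.9] t 20.3
```

pendant(plan=[{"tz": 25, "finger_gap": 0.6}, {"tz": 55, "finger_gap": 0.6}, {"tz": 80, "finger_gap": 0.6}, {"tz": 98, "finger_gap": 0.6}, {"tz": 109, "finger_gap": 0.6}, {"tz": 115, "finger_gap": 0.6}, {"tz": 118, "finger_gap": 0.6}, {"tz": 120, "finger_gap": 0.6}, {"tz": 120, "finger_gap": 0.6}], force=80)

```text
clock: 21.2
ee_pos: [540.7, -75.1, -18.8]
tool_rot: [-0.07, 3.14, -0.001]
wrist_force: [0.2, -0.5, -4.1]
grip_width: 0.764
gripper_force: 90.7
```

pendant(plan=[{"tz": 1, "finger_gap": 0.6}, {"tz": 2, "finger_gap": 0.6}, {"tz": 3, "finger_gap": 0.6}, {"tz": 3, "finger_gap": 0.6}], force=80)

```text
clock: 21.6
ee_pos: [540.0, -75.0, -22.5]
tool_rot: [0.069, -3.141, -0.0]
wrist_force: [-0.3, 0.1, -5.2]
grip_width: 0.767
gripper_force: 90.7
```

pendant(plan=[{"tz": 0.7, "finger_gap": 0.6}, {"tz": 1.4, "finger_gap": 0.6}, {"tz": 2, "finger_gap": 0.6}, {"tz": 2, "finger_gap": 0.6}], force=80)

```text
clock: 22.0
ee_pos: [540.0, -75.0, -22.6]
tool_rot: [0.07, -3.139, -0.001]
wrist_force: [-7.8, 1.5, 8.5]
grip_width: 0.763
gripper_force: 92.0
```

pendant(plan=[{"tz": -1, "finger_gap": 0.82}, {"tz": -1, "finger_gap": 0.9}, {"tz": -1, "finger_gap": 1}, {"tz": -1, "finger_gap": 1}, {"tz": -15, "finger_gap": 1}, {"tz": -50, "finger_gap": 1}, {"tz": -95, "spin": 0.15, "finger_gap": 1}, {"tz": -140, "spin": 0.3, "finger_gap": 1}, {"tz": -185, "spin": 0.45, "finger_gap": 1}, {"tz": -220, "spin": 0.6, "finger_gap": 1}, {"tz": -220, "spin": 0.75, "finger_gap": 1}, {"tz": -220, "spin": 0.9, "finger_gap": 1}, {"tz": -220, "spin": 1.05, "finger_gap": 1}, {"tz": -220, "spin": 1.2, "finger_gap": 1}, {"tz": -220, "spin": 1.35, "finger_gap": 1}, {"tz": -220, "spin": 1.5, "finger_gap": 1}, {"tz": -220, "spin": 1.57, "finger_gap": 1}, {"tz": -220, "spin": 1.57, "finger_gap": 1}], force=60)

```text
clock: 23.8
ee_pos: [540.1, -75.0, 196.4]
tool_rot: [2.17, 2.27, 0.001]
wrist_force: [0.5, 0.3, 0.2]
grip_width: 1.001
gripper_force: 0.0
```

Run:
```python
from h import *
c=shot('wrist','w6');w=cloud(c);z=w[...,2];p=pose()[0]
N=np.isfinite(z)&(abs(w[...,0]-540)<70)&(abs(w[...,1]+75)<70)&(abs(z-47.5)<6)
n,l,s,_=cv2.connectedComponentsWithStats(N.astype(np.uint8))
for k in range(1,n):
    if s[k,4]>100: print('trafo',rect(w[l==k]),s[k,4],np.median(z[l==k]))
go(540,-75,30,0.045)
# chassis from scene & top & wrist
for nm in('top','scene'):
    c=shot(nm);W=cloud(c);Z=W[...,2]
    m=np.isfinite(Z)&(W[...,0]>430)&(W[...,0]<740)&(W[...,1]<-250)&(W[...,1]>-430)&(abs(Z-56)<7)
    n,l,s,_=cv2.connectedComponentsWithStats(m.astype(np.uint8),connectivity=8)
    for k in range(1,n):
        if s[k,4]>25: q=W[l==k];print(nm,s[k,4],rect(q),np.median(q[:,2]),np.polyfit(q[:,0],q[:,1],1))
```

```text
trafo (array([539. , -75.4]), array([57.1, 66.8]), 2.74) 2929 48.444284445515336
row [ 1.000e-01 -2.000e-01  1.663e+02] turn 0.002 | now [540.1 -75.  196.3] yaw 0.047 q [-0.32  0.01  1.91 -0.    1.23 -0.37] F [-0.4  0.7 -0.5] t 23.85
top 178 (array([ 594.6, -368.1]), array([240.5,   6. ]), 12.38) 56.74293942224517 [ 2.18755957e-01 -4.97335843e+02]
top 168 (array([ 578. , -289.6]), array([237.8,   5. ]), 12.51) 57.664051606956946 [ 2.18102906e-01 -4.15123450e+02]
top 42 (array([ 640.2, -336.6]), array([21.1, 22.4]), 89.36) 51.814136601851146 [ 5.73998395e-02 -3.73522555e+02]
top 43 (array([ 631.5, -298. ]), array([21. , 21.7]), 17.79) 50.9789148939135 [ 1.21280615e-02 -3.06217823e+02]
scene 179 (array([ 592.8, -353.3]), array([240.2,  39.6]), 12.14) 54.746571292540466 [ 2.3796451e-01 -5.0608240e+02]
scene 178 (array([ 580.6, -301.4]), array([239.4,  35.7]), 13.22) 54.87636350349533 [ 2.01420049e-01 -4.06551738e+02]
```

The transformer stands at (539, -75.4), 57.1 × 66.8 mm; the chassis walls are 80.2 mm apart at yaw 0.217. I'll regrip on the covers.

pendant(plan=[{"ty": -1, "tz": 40, "finger_gap": 1}, {"ty": -1, "tz": 85, "finger_gap": 1}, {"ty": -1, "tz": 125, "finger_gap": 1}, {"ty": -1, "tz": 155, "finger_gap": 1}, {"ty": -1, "tz": 180, "finger_gap": 1}, {"ty": -1, "tz": 198, "finger_gap": 1}, {"ty": -1, "tz": 208, "finger_gap": 1}, {"ty": -1, "tz": 214, "finger_gap": 1}, {"ty": -1, "tz": 216, "finger_gap": 1}, {"ty": -1, "tz": 216, "finger_gap": 1}], force=60)

```text
clock: 24.95
ee_pos: [539.7, -75.2, -19.8]
tool_rot: [2.17, 2.27, 0.001]
wrist_force: [-0.6, 0.3, 0.1]
grip_width: 1.001
gripper_force: 0.0
```

Run:
```python
from h import *
go(539,-75.4,-20,0.048)
```

```text
row [-0.1 -0.7  0.2] turn -0.003 | now [539.7 -75.2 -19.8] yaw 0.045 q [-0.32  0.3   2.02 -0.    0.82 -0.37] F [-0.6  0.3  0.1] t 24.95
```

pendant(plan=[{"ty": -0.7, "finger_gap": 0.8}, {"ty": -0.7, "finger_gap": 0.5}, {"ty": -0.7, "finger_gap": 0.5}, {"ty": -0.7, "finger_gap": 0.5}, {"ty": -0.7, "finger_gap": 0.5}, {"ty": -0.7, "finger_gap": 0.5}, {"ty": -0.7, "finger_gap": 0.5}, {"ty": -0.7, "finger_gap": 0.5}], force=80)

```text
clock: 25.75
ee_pos: [539.5, -75.4, -19.3]
tool_rot: [2.169, 2.269, 0.002]
wrist_force: [-0.6, -0.6, 6.4]
grip_width: 0.658
gripper_force: 86.7
```

pendant(plan=[{"tz": -2, "finger_gap": 0.5}, {"tz": -6, "finger_gap": 0.5}, {"tz": -14, "finger_gap": 0.5}, {"tz": -30, "finger_gap": 0.5}, {"tz": -55, "finger_gap": 0.5}, {"tz": -85, "finger_gap": 0.5}, {"tz": -110, "finger_gap": 0.5}, {"tz": -125, "finger_gap": 0.5}, {"tz": -130, "finger_gap": 0.5}, {"tz": -130, "finger_gap": 0.5}], force=80)

```text
clock: 26.75
ee_pos: [538.1, -75.0, 109.5]
tool_rot: [2.171, 2.271, 0.0]
wrist_force: [-1.3, -0.2, -5.0]
grip_width: 0.655
gripper_force: 85.9
```

Run:
```python
from h import *
go(547.2,-337.5,110,0.2175)
```

```text
row [-262.6   -2.7   -0.5] turn -0.173 | now [538.1 -75.  109.5] yaw 0.045 q [-0.33  0.1   1.98 -0.    1.06 -0.37] F [-1.3 -0.2 -5. ] t 26.75
```

pendant(plan=[{"tx": -20, "spin": -0.03, "finger_gap": 0.5}, {"tx": -60, "ty": -1, "spin": -0.08, "finger_gap": 0.5}, {"tx": -105, "ty": -1, "spin": -0.13, "finger_gap": 0.5}, {"tx": -150, "ty": -2, "spin": -0.173, "finger_gap": 0.5}, {"tx": -195, "ty": -2, "spin": -0.173, "finger_gap": 0.5}, {"tx": -230, "ty": -3, "spin": -0.173, "finger_gap": 0.5}, {"tx": -253, "ty": -3, "spin": -0.173, "finger_gap": 0.5}, {"tx": -262.6, "ty": -3, "spin": -0.173, "finger_gap": 0.5}, {"tx": -262.6, "ty": -3, "spin": -0.173, "finger_gap": 0.5}, {"tx": -262.6, "ty": -3, "spin": -0.173, "finger_gap": 0.5}, {"tx": -262.6, "ty": -3, "spin": -0.173, "finger_gap": 0.5}], force=80)

```text
clock: 27.85
ee_pos: [547.0, -335.7, 108.8]
tool_rot: [-1.964, -2.45, -0.001]
wrist_force: [0.1, 0.4, -4.3]
grip_width: 0.654
gripper_force: 85.9
```

Run:
```python
from h import *
go(547.2,-337.5,110,0.2175)
c=shot('wrist','w7');np.save('w7.npy',cloud(c));w=cloud(c);z=w[...,2];p=pose()[0];ok=np.isfinite(z)
N=ok&(abs(w[...,0]-p[0])<45)&(abs(w[...,1]-p[1])<48)&(z>p[2]+60)&(z<p[2]+76);q=w[N]
print('trafo top',rect(q),np.percentile(q[:,2],[10,50,90]))
N=ok&(w[...,0]>430)&(w[...,0]<740)&(w[...,1]<-240)&(w[...,1]>-430)&(abs(z-57)<6)
n,l,s,_=cv2.connectedComponentsWithStats(N.astype(np.uint8))
for k in range(1,n):
    if s[k,4]>60: q=w[l==k];print(s[k,4],rect(q),np.median(q[:,2]))
```

```text
row [-1.8 -0.2 -1.2] turn 0.002 | now [ 547.  -335.7  108.8] yaw 0.219 q [-0.71  0.31  1.74  0.    1.1  -0.93] F [ 0.1  0.4 -4.3] t 27.85
trafo top (array([ 545. , -334.3]), array([68.5, 74.7]), 64.6) [173.36076891 176.63463954 177.91053972]
1832 (array([ 578. , -291.1]), array([240.6,   2.7]), 12.34) 60.37573892498672
438 (array([ 632.6, -299.3]), array([22.2, 21.3]), 85.95) 51.520851384789054
379 (array([ 640.4, -338.1]), array([22.7, 22.9]), 54.71) 51.49008452923795
180 (array([ 486.7, -392.6]), array([19.9,  2.8]), 13.87) 57.04232607612734
1001 (array([ 664.2, -354. ]), array([98.5,  3.5]), 12.0) 57.75452534218752
```

View pics/w7.png

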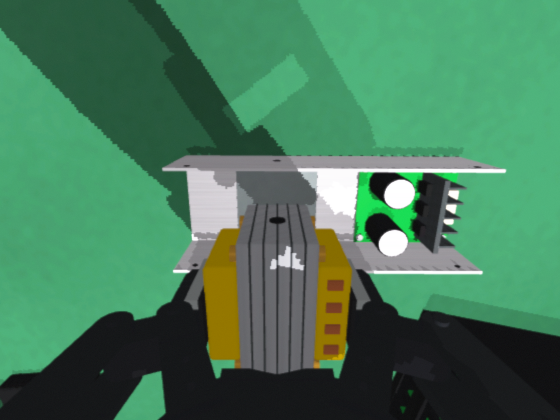

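The transformer is held over the chassis (core centre ≈ (277,290), covers left/right), with the pad just visible at (277,188). I'll refine the held offset and tilt in the tool frame.

Run:
```python
from h import *
w=np.load('w7.npy');p,R,o=pose();ok=np.isfinite(w[...,0])
L=(w-p)@R  # tool frame: x: along trafo y (sign?), y: close, z down
print('R x',np.round(R[:,0],3),'y',np.round(R[:,1],3))
m=ok&(abs(L[...,1])<13)&(abs(L[...,0])<45)&(L[...,2]<-64)&(L[...,2]>-75)
m[400:]=0;q=L[m];print('core top z',np.percentile(q[:,2],[5,50,95]),'x range',np.percentile(q[:,0],[0.5,1,99,99.5]))
k=q[abs(q[:,2]-np.median(q[:,2]))<3];print('slopes',np.linalg.lstsq(np.c_[k[:,:2],np.ones(len(k))],k[:,2],rcond=None)[0],'xr',k[:,0].min(),k[:,0].max())
# core side edges for yaw
c=ok&(abs(L[...,2]-np.median(q[:,2]))<1.6)&(abs(L[...,1])<20)&(abs(L[...,0])<34);k=L[c]
xs=np.arange(-30,31,5);e=[(x,k[abs(k[:,0]-x)<2.5][:,1].min(),k[abs(k[:,0]-x)<2.5][:,1].max()) for x in xs if (abs(k[:,0]-x)<2.5).sum()>20];print(np.round(e,1))
go(547.4,-338.6,110,0.2155)
```

```text
R x [-0.218  0.976  0.001] y [ 0.976  0.218 -0.   ]
core top z [-68.91014135 -68.00207246 -66.96082677] x range [-24.05023244 -23.36625723  32.93902373  33.05067679]
slopes [ 2.21184294e-03  1.73124140e-03 -6.80043886e+01] xr -25.660639160397018 33.598009171693896
[[-25.  -15.2  14.4]
 [-20.  -15.2  14.7]
 [-15.  -15.   19.8]
 [-10.  -15.3  14.8]
 [ -5.  -15.   20. ]
 [  0.  -15.2  14.8]
 [  5.  -15.1  20. ]
 [ 10.  -19.3  16.8]
 [ 15.  -15.1  19.9]
 [ 20.  -18.3  14.8]
 [ 25.  -15.   14.8]
 [ 30.  -15.1  14.8]]
row [-2.7 -0.4 -0.8] turn 0.004 | now [ 547.2 -335.9  109.2] yaw 0.22 q [-0.71  0.31  1.74  0.    1.1  -0.93] F [-0.7  0.1 -3.9] t 27.9
```

Held centred and level (offset < 0.3 mm, tilt ~0.002 rad). I'll correct sideways, then lower in stages.

pendant(plan=[{"tx": -2.7, "ty": -0.4, "spin": 0.004, "finger_gap": 0.5}, {"tx": -2.7, "ty": -0.4, "tz": 15, "spin": 0.004, "finger_gap": 0.5}, {"tx": -2.7, "ty": -0.4, "tz": 35, "spin": 0.004, "finger_gap": 0.5}, {"tx": -2.7, "ty": -0.4, "tz": 50, "spin": 0.004, "finger_gap": 0.5}, {"tx": -2.7, "ty": -0.4, "tz": 55, "spin": 0.004, "finger_gap": 0.5}, {"tx": -2.7, "ty": -0.4, "tz": 55, "spin": 0.004, "finger_gap": 0.5}, {"tx": -2.7, "ty": -0.4, "tz": 55, "spin": 0.004, "finger_gap": 0.5}], force=80)

```text
clock: 28.6
ee_pos: [547.8, -340.6, 55.0]
tool_rot: [1.971, 2.445, -0.0]
wrist_force: [-0.3, 0.8, -3.9]
grip_width: 0.656
gripper_force: 85.9
```

Run:
```python
from h import *
go(547.4,-338.6,-14,0.2155)
c=shot('wrist');w=cloud(c);p,R,o=pose();ok=np.isfinite(w[...,0]);L=(w-p)@R
# wall tops relative to the tool: z 60 => tool z = p.z-60
N=ok&(abs(w[...,2]-59)<4)&(abs(L[...,1]-40)<115)
for s,n in((1,'+'),(-1,'-')):
    m=N&(abs(L[...,0]-s*40)<8);q=L[m];print(n,len(q),np.polyfit(q[:,1],q[:,0],1) if len(q)>50 else '', 'y',q[:,1].min(),q[:,1].max())
```

```text
row [ 2.1  0.  69. ] turn -0.001 | now [ 547.8 -340.6   55. ] yaw 0.214 q [-0.71  0.38  1.75 -0.    1.01 -0.93] F [-0.3  0.8 -3.9] t 28.6
+ 2643 [2.30246404e-03 4.23837222e+01] y -74.97786786777142 154.7512838058611
- 1226 [ 1.07139832e-03 -3.70829691e+01] y -74.94225009242112 154.9021820151831
```

pendant(plan=[{"tx": 1.5, "finger_gap": 0.5}, {"tx": 2.4, "finger_gap": 0.5}, {"tx": 2.4, "finger_gap": 0.5}, {"tx": 2.4, "finger_gap": 0.5}], force=80)

```text
clock: 29.05
ee_pos: [546.9, -337.9, 54.8]
tool_rot: [1.971, 2.446, -0.0]
wrist_force: [0.2, 0.2, -3.2]
grip_width: 0.663
gripper_force: 85.9
```

Run:
```python
from h import *
go(547.4,-338.6,-14,0.2155)
c=shot('wrist');w=cloud(c);p,R,o=pose();ok=np.isfinite(w[...,0]);L=(w-p)@R
N=ok&(abs(w[...,2]-59)<4)&(abs(L[...,1]-40)<160)
for s,n in((1,'+'),(-1,'-')):
    m=N&(abs(L[...,0]-s*40)<6);q=L[m];print(n,len(q),np.polyfit(q[:,1],q[:,0],1),'y',q[:,1].min(),q[:,1].max())
```

```text
row [-0.8  0.3 68.8] turn -0.001 | now [ 546.9 -337.9   54.8] yaw 0.214 q [-0.71  0.37  1.76 -0.    1.01 -0.93] F [ 0.2  0.2 -3.2] t 29.05
+ 2752 [1.18077716e-03 3.93303981e+01] y -80.20930039538486 154.15914042573027
- 1229 [ 2.07473107e-03 -4.02946557e+01] y -80.08335139653266 160.22688371879747
```

Centred: walls at +39.3/−40.3 and ends at −80.1/+160.2 around the tool, exactly as required. I'll lower it.

pendant(plan=[{"tx": -0.4, "tz": 15, "finger_gap": 0.5}, {"tx": -0.4, "tz": 32, "finger_gap": 0.5}, {"tx": -0.4, "tz": 46, "finger_gap": 0.5}, {"tx": -0.4, "tz": 56, "finger_gap": 0.5}, {"tx": -0.4, "tz": 62, "finger_gap": 0.5}, {"tx": -0.4, "tz": 65, "finger_gap": 0.5}, {"tx": -0.4, "tz": 67, "finger_gap": 0.5}, {"tx": -0.4, "tz": 68, "finger_gap": 0.5}, {"tx": -0.4, "tz": 68, "finger_gap": 0.5}], force=80)

```text
clock: 30.0
ee_pos: [547.3, -338.6, -12.9]
tool_rot: [1.971, 2.445, -0.0]
wrist_force: [0.2, 0.2, -5.0]
grip_width: 0.657
gripper_force: 86.0
```

pendant(plan=[{"tz": 0.7, "finger_gap": 0.5}, {"tz": 1.4, "finger_gap": 0.5}, {"tz": 1.4, "finger_gap": 0.5}], force=80)

```text
clock: 30.3
ee_pos: [546.9, -338.3, -14.7]
tool_rot: [1.971, 2.446, -0.0]
wrist_force: [-0.5, -0.3, -4.6]
grip_width: 0.658
gripper_force: 86.0
```

pendant(plan=[{"tz": 0.7, "finger_gap": 0.5}, {"tz": 1.4, "finger_gap": 0.5}, {"tz": 1.4, "finger_gap": 0.5}], force=80)

```text
clock: 30.6
ee_pos: [547.0, -338.4, -15.7]
tool_rot: [1.971, 2.446, -0.0]
wrist_force: [-0.6, 0.7, -1.4]
grip_width: 0.661
gripper_force: 86.4
```

pendant(plan=[{"tz": 0.5, "finger_gap": 0.5}, {"tz": 1, "finger_gap": 0.5}, {"tz": 1, "finger_gap": 0.5}], force=80)

```text
clock: 30.9
ee_pos: [547.0, -338.4, -15.7]
tool_rot: [-1.971, -2.446, 0.0]
wrist_force: [-4.2, 3.6, 5.6]
grip_width: 0.66
gripper_force: 87.1
```

It is seated on the pad. I'll release gradually to a limited opening, rise and check.

pendant(plan=[{"tz": -1, "finger_gap": 0.7}, {"tz": -1, "finger_gap": 0.76}, {"tz": -1, "finger_gap": 0.85}, {"tz": -1, "finger_gap": 0.9}, {"tz": -1, "finger_gap": 0.9}, {"tz": -10, "finger_gap": 0.9}, {"tz": -30, "finger_gap": 0.9}, {"tz": -70, "finger_gap": 0.9}, {"tz": -115, "finger_gap": 0.9}, {"tz": -160, "finger_gap": 0.9}, {"tz": -200, "finger_gap": 0.9}, {"tz": -200, "finger_gap": 0.9}], force=40)

```text
clock: 32.1
ee_pos: [550.4, -341.1, 192.6]
tool_rot: [1.961, 2.434, -0.001]
wrist_force: [0.4, 0.3, 2.4]
grip_width: 0.897
gripper_force: 0.0
```

Run:
```python
from h import *
o=arm.get_obs();print(o['wrist_force'],o['grip_width'])
c=shot('wrist','w8');w=cloud(c);ok=np.isfinite(w[...,0]);z=w[...,2]
a=.2155;A=np.array([[np.cos(a),np.sin(a)],[-np.sin(a),np.cos(a)]]);S=(w[...,:2]-[547.4,-338.6])@A.T
m=ok&(abs(S[...,0])<40)&(abs(S[...,1])<36)&(abs(z-50)<6);q=np.c_[S[m],z[m]]
(r,s,t)=rect(q);print('trafo in seat frame',r,s,t,np.percentile(z[m],[5,50,95]))
N=ok&(abs(z-60)<3)
for sg in(1,-1):
    k=N&(abs(S[...,1]-sg*40)<6);print('wall',sg,k.sum(),np.polyfit(S[k][:,0],S[k][:,1],1),S[k][:,0].min(),S[k][:,0].max())
t=shot('top');W=cloud(t);Z=W[...,2]
m=np.isfinite(Z)&(abs(W[...,0]-534)<88)&(abs(W[...,1]-148)<45)&(Z>20)&(Z<50);print('panel',rect(W[m]),np.median(Z[m]))
```

```text
[0.39654689 0.34091138 2.38304286] 0.8968200692987727
trafo in seat frame [-0.5 -0. ] [66.5 57.2] 89.76 [48.23901779 51.92739428 53.51174308]
wall 1 670 [8.94055654e-04 3.99082636e+01] -79.9809954611442 159.61661548757394
wall -1 756 [ 1.04727906e-03 -3.97533614e+01] -79.94070345246647 159.45455988111993
panel (array([533.1, 147.7]), array([160.2,  68.4]), 2.6) 33.851463846327306
```

View pics/w8.png

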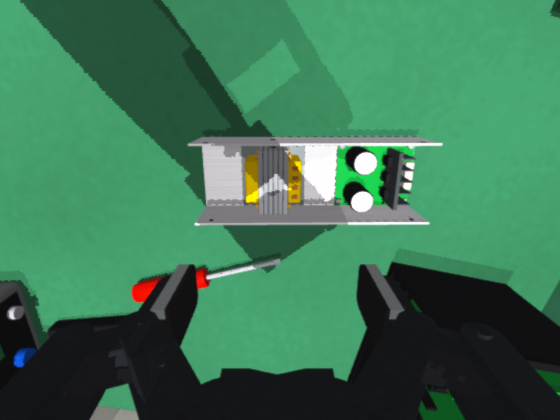

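The transformer stands on the pad (273,180), square and centred within about 0.5 mm, with its core ends to the walls. The panel and heat sink lie flat in the tote, and the arm is clear. Handing in.

pendant(plan=[{"finger_gap": 0.9}, {"finger_gap": 0.9}, {"finger_gap": 0.9}, {"finger_gap": 0.9}])

```text
clock: 32.6
ee_pos: [546.5, -338.0, 181.4]
tool_rot: [-1.97, -2.444, -0.0]
wrist_force: [0.3, 0.1, 0.2]
grip_width: 0.9
gripper_force: 0.0
```

```bash
python3 -c "
from plant import arm
print(arm.sign_off())"
```

```text
the job is handed in; nothing more can be done
None
```

I handed the job in at 32.6 s: the transformer stands square on the pad, about 0.5 mm off centre, with its core ends to the side walls; the panel lies flat on the heat sink in the tote's empty end, nothing was dropped, and sign-off returned no verdict.

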